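# Pull-check a bonded stud: draw the spring gauge out to its mark and hold

## Task

Pull-check the rubber mount clamped in the fixture: lift the blue pull gauge out of its rest, slip the steel eye on its rod down over the mount's stud, then pull the gauge level and straight back from the front of the fixture until the red ring on the white rod has just come out of the barrel. Never pull as far as the black overload band that follows the red ring, and leave everything else on the bench where it is. Keep the pull on at the red ring and finish like that, still holding the gauge in the air by its barrel.

Things in the scene. Friction and masses are not known exactly. Their poses are not given: they have to be found in the camera images.
- gauge: tubular pull gauge, loose, 0.25 kg: a flat-sided blue barrel 120 mm long and 26 x 26 mm in section, black 30 x 30 mm end caps over its last 8 mm at either end, white blank scale plate on top, small hand ring behind. Origin at the very centre of the barrel (half-way up), 48 mm above the bench as it lies in its rest; x runs along the barrel towards the rod and eye, z is up. Grasp the barrel across its width at its middle, between the two saddles of the rest.
- gauge_rod (a joint): how far the white rod has been drawn out of the barrel, in m: 0 = home (held by the inner spring), grows as it is pulled, 0.080 = end stop. The inner spring pulls back with 0.9 N + 220 N/m (about 12 N at the mark). The red ring, 6 mm wide, is just out of the barrel's mouth at 0.052 (it begins to show at 0.046); thin black lines come out at 0.010, 0.020, 0.030, 0.040 before it; the black overload band starts to come out at 0.064.
- eye (a point): centre of the round steel eye at the end of the gauge's rod: a ring lying flat (level when the gauge is level), hole 30 mm across, 42 mm outside, 6 mm thick wire. It lies on the barrel's axis, 105 mm from the barrel's centre along the gauge's x when the rod is home, further by the joint's value when it is drawn out.
- stud (a point): point on the axis of the upright steel stud of the mount clamped in the fixture, half-way up the free part of its shank, 52 mm above the bench: shank 8 mm across and free from 40 to 66 mm above the bench, on it a brass head 14 mm across up to 72 mm. Below it the black rubber buffer (40 mm across). The eye belongs around the shank, under the head and above the rubber. Fixed. Its axes are those of the fixture.
- fixture: bench fixture that holds the mount, fixed: dark steel base plate 150 x 150 mm, 12 mm thick, two toggle clamps with red handles to the left and right (up to 120 mm sideways of the stud, 48 mm high). Origin on the bench, 100 mm in front of the stud; x points from its open front to the stud, so the pull goes along -x. Nothing stands higher than 28 mm in front of the stud.
- rest: black plastic rest in which the gauge lies at the start, fixed: foot 120 x 90 mm, 8 mm thick, two open saddles 10 mm thick at 40 mm to either side of its centre along x, 44 mm wide and 45 mm high, their slots 30 mm wide with floor at 35 mm. Origin on the bench under the middle of the gauge, x along the gauge.
- mount0: a mount still to be checked, loose, 60 mm high, standing on a card; bystander; origin under its centre
- mount1: another mount on the card, bystander
- mount2: another mount on the card, bystander
- tape: roll of white tape lying flat, 90 mm across, 25 mm high, bystander; origin under its centre
- pen_pot: grey pot with marker pens, 72 mm across, 125 mm high, bystander; origin under its centre
- weight: brass check weight with a knob, 38 mm across, 64 mm high, bystander; origin under its centre
- driver: screwdriver with a red handle lying on the right of the bench, 26 mm high, 220 mm long at most, bystander
Mind the look-alikes: they are no part of the job. Leave any orange or pink look-alike of the fixture alone.

How it is judged:
On the way, in this order (a step that is already met when the one before it is completed fails the run):
1. the gauge is lifted out of its rest in the fingers (height (world z) of gauge above 0.062 m and contact force between gauge and rest below 0.1 N and contact force between gauge and the fingers above 0.5 N), for 0.1 s.
2. the eye is down around the stud, below its head (horizontal distance between eye and stud below 0.0145 m and height (world z) of eye between 0.036 and 0.065 m), for 0.1 s.
At the end, for the whole second after the job is handed in: Eye round the stud under its head (centre within 14.5 mm of its axis), rod out 45 to 59 mm and steady, over 6 N on the stud, gauge held in the fingers at rest, 32 to 85 mm up, clear of the rest, within 0.3 rad of the fixture's pull line (all of step 2 and value of joint gauge_rod between 0.045 and 0.059 m and velocity of joint gauge_rod between -0.01 and 0.01 m/s and contact force between gauge and fixture above 6 N and contact force between gauge and the fingers above 2 N and contact force between gauge and rest below 0.1 N and height (world z) of gauge between 0.032 and 0.085 m and angle between the x axis of gauge and the x axis of fixture, either way round below 0.3 rad and linear speed of gauge below 0.02 m/s); the arm keeps its last pose, push and grip.
It fails at once if the rod is pulled out to its black overload band (64 mm) (value of joint gauge_rod above 0.064 m).
It fails at once if a bystander is moved by more than 30 mm (distance of any of mount0, mount1, mount2, tape, pen_pot, weight, driver from where it was at the start of the episode above 0.03 m).
It also fails if it takes over 38 s, if anything falls off the work surface, if the arm or the gripper's body presses on something with over 40 N, if the wrist force passes 120 N, or if a joint passes its speed limit or range.

## Robot

A 6-joint arm with a two-finger parallel gripper is mounted at the origin on the work surface. World frame = base frame: x ahead of the robot, y to its left, z up, the work surface at z = 0. Lengths are in m, angles in rad, forces in N, time in s.
With the tool pointing down it reaches from about 0.275 to 0.75 m from the base axis. Payload 10.2 kg.
Tool frame: the origin (TCP) lies midway between the tips of the shut fingers; the grasp point (between the pads) lies 19 mm behind it (env.hold_point_z is the distance from the TCP to the grasp point, in m); x points along the fingers, z is the direction in which the jaws open and shut, and the axes are right-handed (so a half turn about x gives the same grasp; the last joint's range is limited). The gripper opens to 85 mm and grips with 20 to 120 N. Pads are 22 mm wide; open, the fingers measure 114 mm over their backs; the gripper's body (76 mm by 85 mm) begins 54 mm behind the grasp point. The pads swing forward as they close: fully open they stand 13 mm farther back than shut.
Start: joints at [-1.37, 0.313, 1.498, -0, 1.331, -0.223], TCP at [0.216, -0.479, 0.231] pointing down, gripper open.
Joint ranges: [-2.94, 2.94], [-0.97, 2.17], [0.19, 2.56], [-1.23, 4.37], [0.02, 3.11], [-2.88, 2.88]. Speed limits (rad/s): [2.39, 2.39, 3.01, 3.14, 3.14, 3.14].

## Interface

Orientations are given as a unit quaternion [x, y, z, w].
In Python, from bench import env, kinematics, monitor, eyes, job gives the robot as it stands. The module is installed in compiled form; this text tells all that it offers. Calls block until the motion is done:
- env.reach(position, orientation): joint-space move of the TCP to a pose.
- env.movel(position, velocity=0.15, frame=None, guard=None): straight line of the TCP; frame=None keeps the orientation; velocity is the mean speed in m/s. With guard (N) it stops when the force on the tool has changed by that much, and returns True; else False.
- env.set_joints(angles): joint-space move.
- env.release() and env.close_gripper(effort=None): open the fingers fully, or close them until they stop; effort is the grip in N (None keeps the last).
- env.hold(seconds).
- kinematics.ik(position, orientation): joint angles nearest the present ones, or None.
- monitor.sense(): the state.
- eyes.grab_frame(name): name is "scene" or "top" or "wrist"; returns a dict with "frame" (400x640x3 uint8, red, green, blue), "mtx" (3x3 intrinsics, pixels), "view" (4x4, takes a point from world to camera coordinates). Camera axes: x right, y down, z forward; pixel columns grow to the right and rows downward; lengths in m; the calibration is good to about 2 mm. The wrist camera is an equidistant fisheye: a pixel r from the principal point sees the ray r / f radians off the axis. A picture is of the moment at which its call begins. There is no depth.
A pose or a line that the arm cannot do raises env.MotionError and nothing moves.
- job.hand_in(): hands the job in, once; it reports no verdict.
The state is a dict: "clock": time; "joints": joint angles; "qvel": joint speeds; "joint_efforts": joint torques, N m; "position": TCP position; "ee_rot": TCP orientation; "contact_force": force on the tool from outside, world axes, zero at the start; "ft_torque": the same for the moment, N m; "finger_gap": opening from 0.0 (shut) to 1.0 (fully open).
Only numpy, scipy, OpenCV 4.12 (cv2) and the standard library are available. Lean on these libraries where they do the work, as an engineer would, in place of code of your own. Each camera call takes 0.05 s, during which the arm holds its last target.

## Working session

There is one attempt and no reset: what is moved stays moved. The work goes in short steps, each a Python script; the robot and the scene stay as the last script left them, time stands still between calls to the robot, and variables do not carry over. Pictures are saved under pics/ and viewed, and the job is handed in when it is done.

```bash
mkdir -p pics; cat > h.py <<'E'
from bench import env, kinematics, monitor, eyes, job
import numpy as np, cv2
def grab(n,fn=None):
    d=eyes.grab_frame(n)
    if fn: cv2.imwrite('pics/'+fn,cv2.cvtColor(d['frame'],cv2.COLOR_RGB2BGR))
    return d
def ray(d,u,v):
    K=np.array(d['mtx']);V=np.array(d['view']);R=V[:3,:3];t=V[:3,3]
    r=R.T@np.array([(u-K[0,2])/K[0,0],(v-K[1,2])/K[1,1],1]);return -R.T@t,r
def onz(d,u,v,z):
    c,r=ray(d,u,v);return c+r*(z-c[2])/r[2]
E
python3 - <<'E'
from h import *
for n in("scene","top","wrist"):
    d=grab(n,n+'1.png');np.savez('pics/'+n+'1.npz',**d)
    print(n,np.round(d['mtx'],1).tolist(),np.round(d['view'],3).tolist())
s=monitor.sense();print({k:np.round(v,3) for k,v in s.items()},env.hold_point_z)
E
```

```text
scene [[443.8, 0.0, 323.0], [0.0, 443.8, 199.4], [0.0, 0.0, 1.0]] [[0.871, 0.49, 0.017, -0.353], [0.398, -0.686, -0.61, -0.102], [-0.287, 0.538, -0.793, 1.528], [0.0, 0.0, 0.0, 1.0]]
top [[439.4, 0.0, 320.8], [0.0, 439.4, 198.5], [0.0, 0.0, 1.0]] [[-0.021, -1.0, 0.017, 0.027], [-0.994, 0.02, -0.104, 0.388], [0.104, -0.019, -0.994, 1.536], [0.0, 0.0, 0.0, 1.0]]
wrist [[309.7, 0.0, 327.1], [0.0, 309.7, 198.3], [0.0, 0.0, 1.0]] [[0.41, -0.912, -0.002, -0.523], [-0.877, -0.396, 0.271, -0.034], [-0.248, -0.109, -0.963, 0.379], [0.0, 0.0, 0.0, 1.0]]
{'clock': np.float64(0.15), 'joints': array([-1.37 ,  0.313,  1.498,  0.   ,  1.331, -0.223]), 'qvel': array([ 0.001, -0.002, -0.003,  0.001, -0.002,  0.001]), 'joint_efforts': array([ 1.0000e-03, -4.1237e+01, -2.5980e+01, -0.0000e+00,  3.0000e-03,
        0.0000e+00]), 'position': array([ 0.216, -0.478,  0.231]), 'ee_rot': array([ 0.384,  0.594, -0.383,  0.594]), 'contact_force': array([-0.559,  0.146,  0.131]), 'ft_torque': array([ 0.005, -0.003,  0.028]), 'finger_gap': np.float64(1.001)} 0.0187
```

```bash
ls pics
```

```text
scene1.npz
scene1.png
top1.npz
top1.png
wrist1.npz
wrist1.png
```

View pics/top1.png

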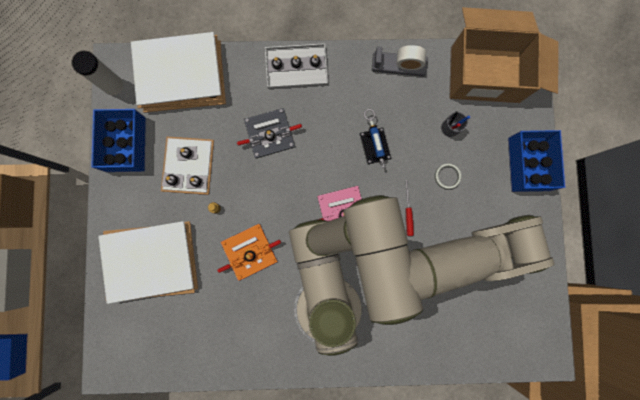

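View pics/scene1.png

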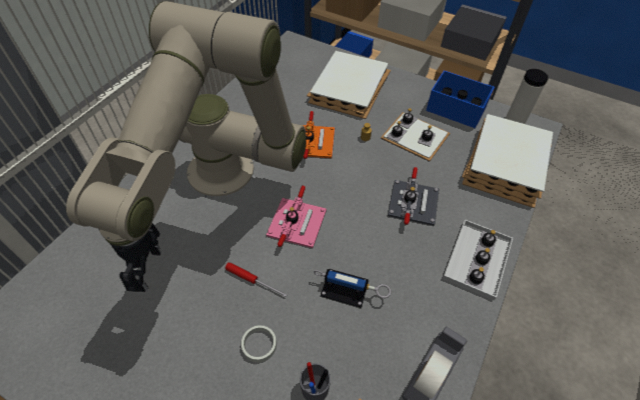

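```bash
python3 - <<'E'
import cv2,numpy as np
a=cv2.imread('pics/top1.png');s=cv2.imread('pics/scene1.png')
A=cv2.resize(a[95:175,230:310],(400,400),interpolation=cv2.INTER_CUBIC)
B=cv2.resize(a[95:175,335:415],(400,400),interpolation=cv2.INTER_CUBIC)
C=cv2.resize(s[160:230,375:445],(400,400)[:2],interpolation=cv2.INTER_CUBIC)
cv2.imwrite('pics/z1.png',np.hstack([A,B]))
D=cv2.resize(s[250:320,305:405],(400,280),interpolation=cv2.INTER_CUBIC)
cv2.imwrite('pics/z2.png',np.hstack([C[:400],cv2.copyMakeBorder(D,0,120,0,0,cv2.BORDER_CONSTANT)]))
E
```

```text
(no output)
```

View pics/z1.png

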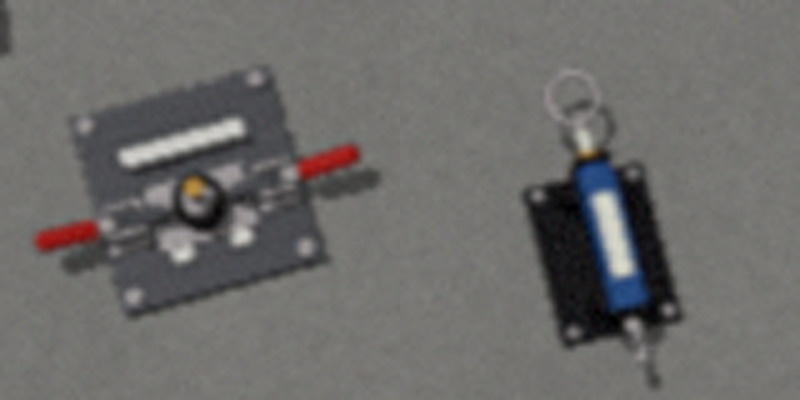

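View pics/z2.png

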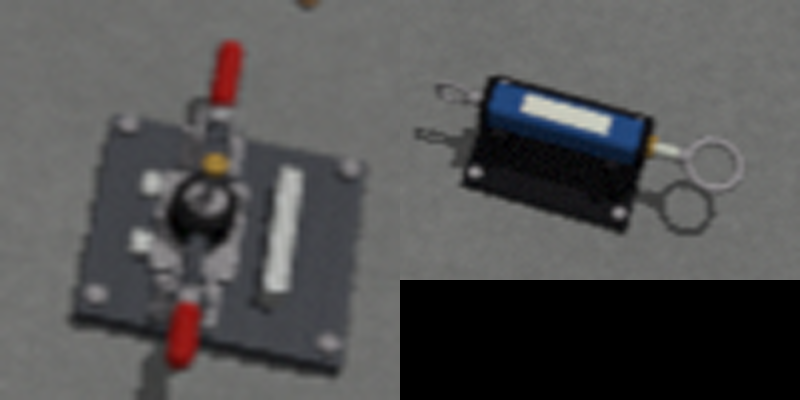

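```bash
python3 - <<'E'
from h import *
T=dict(np.load('pics/top1.npz'));S=dict(np.load('pics/scene1.npz'))
def show(n,m,d,box):
    x0,y0,x1,y1=box; k=np.zeros(m.shape,np.uint8);k[y0:y1,x0:x1]=m[y0:y1,x0:x1]
    nn,l,st,c=cv2.connectedComponentsWithStats(k)
    for i in range(1,nn):
        if st[i,4]>4: print(n,st[i],c[i].round(2))
    return k
def hsv(d): return cv2.cvtColor(d['frame'],cv2.COLOR_RGB2HSV)
hT=hsv(T);hS=hsv(S)
blue=lambda h:((h[...,0]>100)&(h[...,0]<125)&(h[...,1]>120)&(h[...,2]>60)).astype(np.uint8)
brass=lambda h:((h[...,0]>12)&(h[...,0]<32)&(h[...,1]>110)&(h[...,2]>80)).astype(np.uint8)
red=lambda h:(((h[...,0]<8)|(h[...,0]>172))&(h[...,1]>150)&(h[...,2]>80)).astype(np.uint8)
for n,h,d,b1,b2 in(("top",hT,T,(335,95,415,175),(230,95,310,175)),("scn",hS,S,(305,250,405,320),(375,160,445,230))):
    show(n+' blue',blue(h),d,b1);show(n+' brass',brass(h),d,b1);show(n+' stud',brass(h),d,b2);show(n+' red',red(h),d,b2)
# plate corners top
P=lambda u,v:(230+u/5,95+v/5)
for u,v in((70,118),(265,68),(325,262),(130,315)): print('plate',onz(T,*P(u,v),.012).round(4))
for u,v in((120,158),(245,126)): print('label',onz(T,*P(u,v),.014).round(4))
print('brass head',onz(T,*P(195,186),.070).round(4),'rubber', onz(T,*P(200,200),.04).round(4))
for u,v in((182,253),(242,236)): print('whiteblk',onz(T,*P(u,v),.02).round(4))
P=lambda u,v:(335+(u-400)/5,95+v/5)
for u,v in((573,97),): print('eye',onz(T,*P(u,v),.048).round(4))
for u,v in((594,160),(628,310)): print('barrel ends',onz(T,*P(u,v),.062).round(4))
for u,v in((537,195),(636,172),(669,310),(572,332)): print('rest screws',onz(T,*P(u,v),.008).round(4))
Q=lambda u,v:(305+(u-400)/4,250+v/4)
print('eye S',onz(S,*Q(714,163),.048).round(4)); print('head S',onz(S,375+216*.175,160+160*.175,.072).round(4))
E
```

```text
top blue [370 127  15  30 122] [376.3  142.08]
top stud [266 130   5   4  13] [268.08 131.62]
top red [290 124  11   7  37] [294.97 126.84]
top red [237 140  12   5  38] [242.68 141.79]
scn blue [327 271  39  17 182] [346.01 279.7 ]
scn brass [367 284   2   5   7] [367.29 285.57]
scn stud [411 187   4   4  12] [412.42 188.25]
scn red [412 167   5  11  40] [414.15 172.48]
scn red [404 213   6  11  52] [406.67 218.13]
plate [0.6858 0.2907 0.012 ]
plate [0.7207 0.1493 0.012 ]
plate [0.5765 0.108  0.012 ]
plate [0.5403 0.2483 0.012 ]
label [0.655  0.2545 0.014 ]
label [0.6772 0.1642 0.014 ]
brass head [0.6188 0.1952 0.07  ] rubber [0.6165 0.1947 0.04  ]
whiteblk [0.5831 0.2098 0.02  ]
whiteblk [0.5947 0.1668 0.02  ]
eye [ 0.6831 -0.1602  0.048 ]
barrel ends [ 0.6333 -0.1715  0.062 ]
barrel ends [ 0.5259 -0.1917  0.062 ]
rest screws [ 0.6226 -0.1371  0.008 ]
rest screws [ 0.6384 -0.2098  0.008 ]
rest screws [ 0.5361 -0.23    0.008 ]
rest screws [ 0.5212 -0.1592  0.008 ]
eye S [ 0.6819 -0.1585  0.048 ]
head S [0.6169 0.1977 0.072 ]
```

```bash
cat >> h.py <<'E'
from scipy.spatial.transform import Rotation as Rn
def q(yaw,sg=1):
    x=np.array([0,0,-1.]);z=sg*np.array([-np.sin(yaw),np.cos(yaw),0]);y=np.cross(z,x)
    return Rn.from_matrix(np.c_[x,y,z]).as_quat()
def wpt(d,u,v):
    K=np.array(d['mtx']);p=np.array([(u-K[0,2])/K[0,0],(v-K[1,2])/K[1,1]]);r=np.hypot(*p)
    k=np.sin(r)/r if r>1e-9 else 1
    V=np.array(d['view']);return -V[:3,:3].T@V[:3,3], V[:3,:3].T@np.array([p[0]*k,p[1]*k,np.cos(r)])
def wonz(d,u,v,z):
    c,r=wpt(d,u,v);return c+r*(z-c[2])/r[2]
def wproj(d,P):
    V=np.array(d['view']);K=np.array(d['mtx']);p=V[:3,:3]@np.array(P)+V[:3,3];r=np.arctan2(np.hypot(p[0],p[1]),p[2]);h=np.hypot(p[0],p[1])
    return K[0,2]+K[0,0]*r*p[0]/h,K[1,2]+K[1,1]*r*p[1]/h
E
python3 - <<'E'
from h import *
s=monitor.sense();print(Rn.from_quat(s['ee_rot']).as_matrix().round(2))
for sg in(1,-1):
    for p,y in(((.58,-.182,.2),.205),((.517,.166,.12),.284),((.467,.151,.05),.284)): 
        j=kinematics.ik(p,q(y,sg)); print(sg,None if j is None else np.round(j,2))
E
```

```text
[[-0.    0.91  0.41]
 [ 0.    0.41 -0.91]
 [-1.    0.   -0.  ]]
1 [-0.5   0.52  1.28 -0.    1.35 -2.27]
1 [ 0.09  0.46  1.59 -0.    1.09 -1.76]
1 [ 0.07  0.47  1.8  -0.    0.87 -1.78]
-1 [-0.5   0.52  1.28 -0.    1.35  0.87]
-1 [ 0.09  0.46  1.59 -0.    1.09  1.38]
-1 [ 0.07  0.47  1.8  -0.    0.87  1.36]
```

```bash
python3 - <<'E'
from h import *
env.reach((.58,-.182,.19),q(.205,-1))
d=grab("wrist","w2.png");np.savez('pics/w2.npz',**d);print(monitor.sense()['clock'])
E
```

```text
1.925
```

View pics/w2.png

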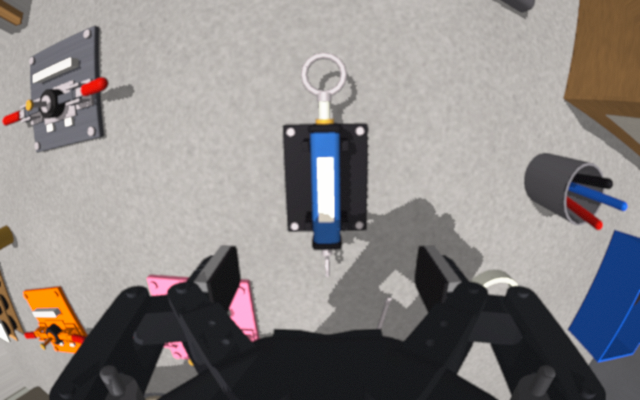

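```bash
python3 - <<'E'
from h import *
d=dict(np.load('pics/w2.npz'))
h=cv2.cvtColor(d['frame'],cv2.COLOR_RGB2HSV)
f=d['frame'].astype(int)
m=np.zeros(h.shape[:2],np.uint8);m[110:260,290:365]=((h[...,0]>100)&(h[...,0]<125)&(h[...,1]>120))[110:260,290:365]
print(cv2.boundingRect(m),cv2.moments(m,True)['m10']/m.sum())
# scale plate centroid
p=np.zeros_like(m);p[145:235,312:345]=(f.min(2)>200)[145:235,312:345]
mm=cv2.moments(p,True);print('plate',mm['m10']/mm['m00'],mm['m01']/mm['m00'],cv2.boundingRect(p))
print('scale',wonz(d,mm['m10']/mm['m00'],mm['m01']/mm['m00'],.062))
e=wonz(d,324,75,.048);print('eye',e,np.linalg.norm(wonz(d,302,75,.048)-wonz(d,346,75,.048)))
for u,v in((291,131),(361,131),(294,226),(362,226)):print(wonz(d,u,v,.008).round(4))
print('stud head',wonz(d,31,104,.072), 'rubber',wonz(d,50,103,.04))
for u,v in((66,122),(52,127)):print('wb',wonz(d,u,v,.02))
E
```

```text
(309, 131, 33, 114) 325.41402179062055
plate 325.34603174603177 185.76507936507937 (317, 157, 17, 62)
scale [ 0.58315724 -0.17884937  0.062     ]
eye [ 0.68067961 -0.15750422  0.048     ] 0.03972366146482244
[ 0.6211 -0.1341  0.008 ]
[ 0.6358 -0.2057  0.008 ]
[ 0.5179 -0.1559  0.008 ]
[ 0.5333 -0.2308  0.008 ]
stud head [0.61838305 0.19132598 0.072     ] rubber [0.61831401 0.18812055 0.04      ]
wb [0.59314978 0.17206002 0.02      ]
wb [0.58364518 0.20380914 0.02      ]
```

```bash
python3 - <<'E'
from h import *
env.reach((.578,-.181,.11),q(.208,-1))
print(env.movel((.578,-.181,.029),velocity=.1,guard=15))
env.close_gripper(70)
s=monitor.sense();print(s['position'],s['contact_force'],s['finger_gap'],s['clock'])
env.movel((.578,-.181,.13),velocity=.1)
env.hold(.2)
s=monitor.sense();print(s['position'],s['contact_force'],s['finger_gap'],s['clock'])
grab("wrist","w3.png");d=grab("scene","s3.png")
E
```

```text
False
[ 0.57820484 -0.18107023  0.02936385] [-0.62420069  0.10506429  4.27232239] 0.2960199326488093 3.875
[ 0.57784879 -0.18093113  0.12950496] [ 0.02512162 -0.08899664 -2.17220455] 0.2912445501650441 5.2333
```

View pics/w3.png

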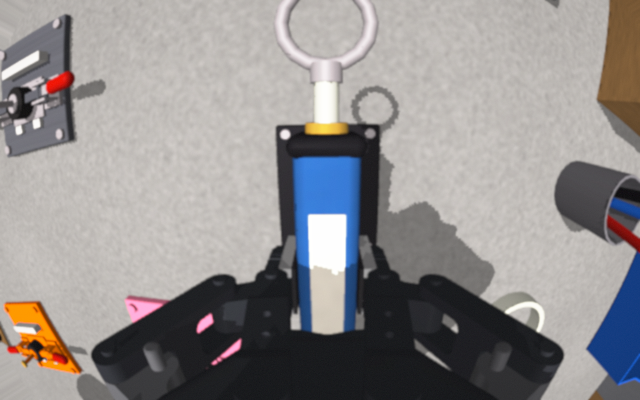

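View pics/s3.png

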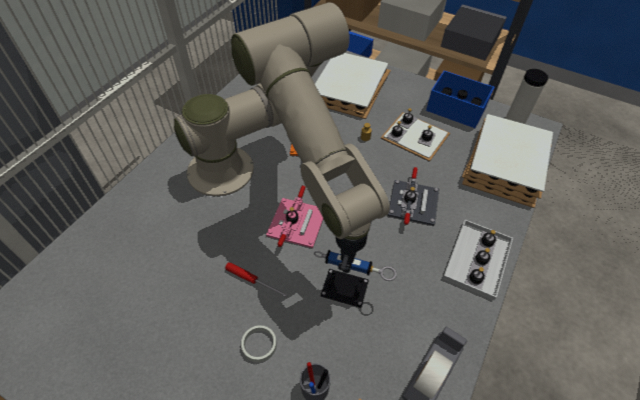

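```bash
python3 - <<'E'
from h import *
T=dict(np.load('pics/top1.npz'));S=dict(np.load('pics/scene1.npz'))
print(onz(T,268.08+.0,131.62,.07),onz(S,412.42,188.25,.07))
c1,r1=ray(T,268.08,131.62);c2,r2=ray(S,412.42,188.25)
A=np.c_[r1,-r2];t=np.linalg.lstsq(A,c2-c1,rcond=None)[0];print(c1+r1*t[0],c2+r2*t[1])
d=eyes.grab_frame('wrist');np.savez('pics/w3.npz',**d)
e=wonz(d,327,22,.1485);s=monitor.sense();p=s['position'];v=(e-p)[:2];print('eye',e,v,np.hypot(*v),np.arctan2(v[1],v[0]))
# 105mm expected pixel
y=.208;print(wproj(d,[p[0]+.105*np.cos(y),p[1]+.105*np.sin(y),.1485]))
E
```

```text
[0.62094089 0.19836894 0.07      ] [0.61595122 0.19786607 0.07      ]
[0.62002561 0.198021   0.0734812 ] [0.61631281 0.19592608 0.07229564]
eye [ 0.6816197  -0.15750787  0.1485    ] [0.1036671  0.02345556] 0.10628748757670618 0.2225119800372101
(np.float64(330.91414960849784), np.float64(24.943067754367462))
```

```bash
python3 - <<'E'
from h import *
env.reach((.516,.167,.11),q(.27,-1));env.hold(.2)
d=grab("wrist","w4.png");np.savez('pics/w4.npz',**d)
t=grab("top","t4.png");np.savez('pics/t4.npz',**t)
t=grab("scene","s4.png");np.savez('pics/s4.npz',**t)
s=monitor.sense();print(s['position'],s['clock'])
for z in(.052,.072):print(wproj(d,[.618,.197,z]))
E
python3 - <<'E'
import cv2,numpy as np
a=cv2.imread('pics/t4.png');s=cv2.imread('pics/s4.png')
A=cv2.resize(a[95:175,230:310],(400,400),interpolation=cv2.INTER_CUBIC)
C=cv2.resize(s[160:240,365:445],(400,400),interpolation=cv2.INTER_CUBIC)
cv2.imwrite('pics/z4.png',np.hstack([A,C]))
E
```

```text
[0.51616217 0.16662684 0.10999193] 7.0667
(np.float64(325.30392033646046), np.float64(56.30850606624941))
(np.float64(325.07406021654157), np.float64(50.169039657304154))
```

View pics/w4.png

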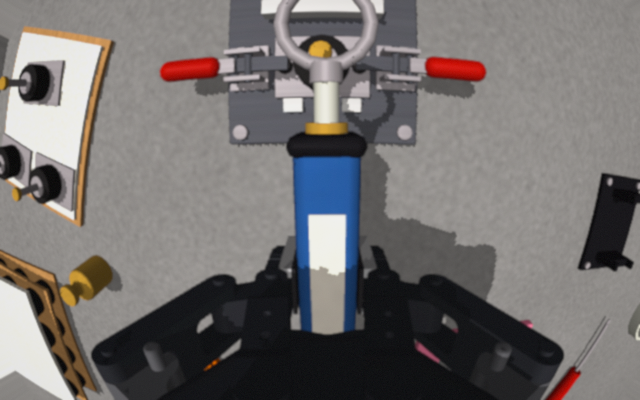

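View pics/z4.png

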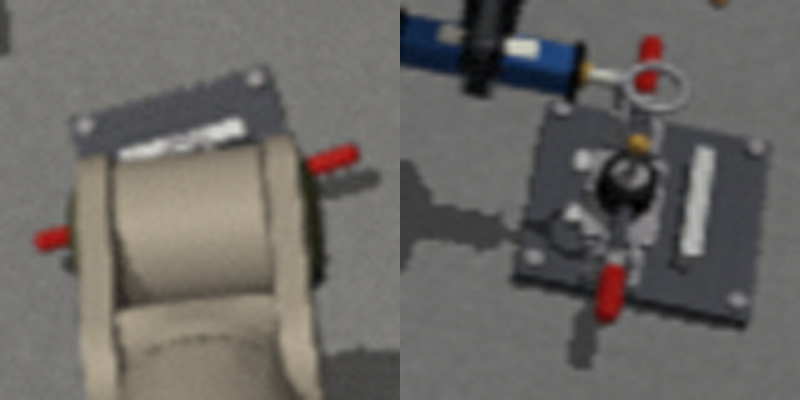

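```bash
python3 - <<'E'
from h import *
d=dict(np.load('pics/w4.npz'))
h=cv2.cvtColor(d['frame'],cv2.COLOR_RGB2HSV);m=np.zeros(h.shape[:2],np.uint8)
m[30:64,295:350]=((h[...,0]>12)&(h[...,0]<32)&(h[...,1]>110)&(h[...,2]>80))[30:64,295:350]
n,l,st,c=cv2.connectedComponentsWithStats(m);print(st,c)
print('head',wonz(d,320,48,.071)); print('eye',wonz(d,327,22,.129))
for u,v in((240,132),(405,132),(166,71),(483,71)):print(wonz(d,u,v,.012 if v>100 else .04))
E
python3 -c "
import cv2
a=cv2.imread('pics/w4.png')
cv2.imwrite('pics/z5.png',cv2.resize(a[0:110,260:390],(780,660))[:600])"
```

```text
[[     0      0    640    400 255671]
 [   308     40     24     17    329]] [[319.49948958 199.69426724]
 [319.89665653  48.53191489]]
head [0.6187166  0.20023366 0.071     ]
eye [0.61850022 0.19592177 0.129     ]
[0.55138689 0.24910325 0.012     ]
[0.58561    0.12335642 0.012     ]
[0.58736017 0.31081516 0.04      ]
[0.64848608 0.08565024 0.04      ]
```

View pics/z5.png

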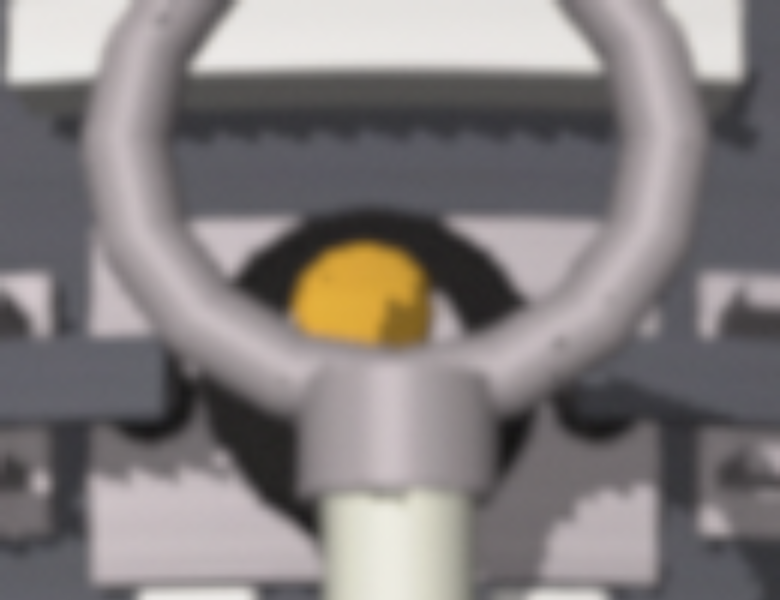

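```bash
python3 - <<'E'
from h import *
env.movel((.5155,.170,.064),velocity=.1);env.hold(.1)
d=grab("wrist","w6.png");np.savez('pics/w6.npz',**d)
s=monitor.sense();print(s['position'],s['clock'])
cv2.imwrite('pics/z6.png',cv2.resize(d['frame'][0:110,260:390,::-1],(780,660))[:600])
E
```

```text
[0.51596383 0.17002935 0.06475935] 7.825
```

View pics/z6.png

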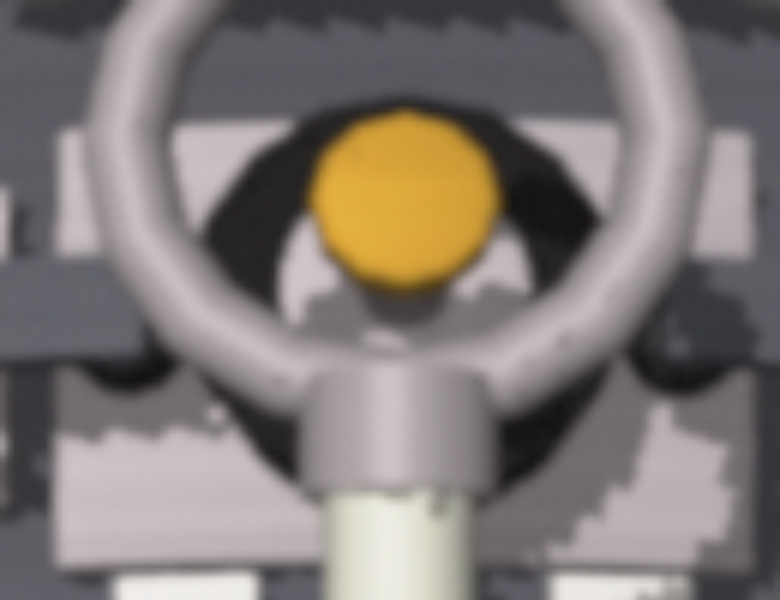

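```bash
python3 - <<'E'
from h import *
d=dict(np.load('pics/w6.npz'))
print(wonz(d,327.5,32.5,.072),wonz(d,326,22,.0835),wproj(d,[.6185,.1995,.0835]))
E
```

```text
[0.61681915 0.19932385 0.072     ] [0.61806498 0.20028885 0.0835    ] (np.float64(328.2154096989662), np.float64(21.519810953905903))
```

Eye and head agree within about 1.5 mm. I'll lower it over the stud.

```bash
python3 - <<'E'
from h import *
print(env.movel((.515,.1695,.033),velocity=.06,guard=8));env.hold(.15)
d=grab("wrist","w7.png");np.savez('pics/w7.npz',**d)
s=monitor.sense();print(s['position'],s['contact_force'],s['clock'])
t=grab("scene","s7.png");np.savez('pics/s7.npz',**t)
cv2.imwrite('pics/z7.png',np.hstack([cv2.resize(d['frame'][0:130,265:395,::-1],(400,400)),cv2.resize(t['frame'][160:240,365:445,::-1],(400,400),interpolation=cv2.INTER_CUBIC)]))
E
```

```text
False
[0.51522674 0.16953206 0.03336165] [ 0.2629739  -0.37704685 -2.68857739] 8.6917
```

View pics/z7.png

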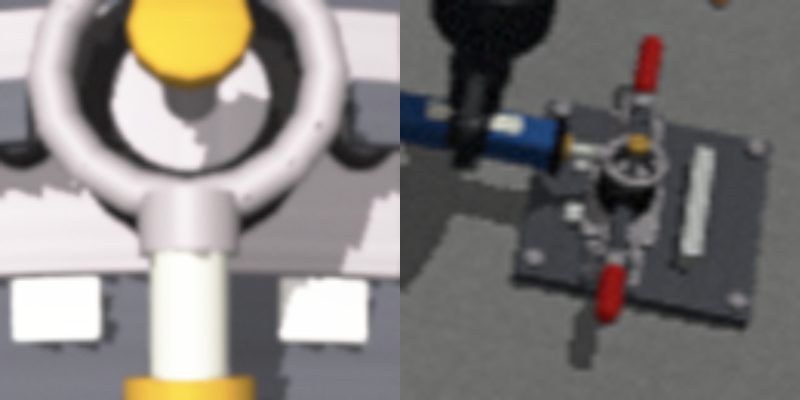

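```bash
cat >> h.py <<'E'
U=np.array([np.cos(.284),np.sin(.284),0])
E
python3 - <<'E'
from h import *
p=np.array([.515,.1695,.033])
env.movel(p-U*.045,velocity=.04);env.hold(.3)
d=grab("wrist","w8.png");np.savez('pics/w8.npz',**d)
s=monitor.sense();print(s['position'],s['contact_force'],s['contact_force']@U,s['clock'])
cv2.imwrite('pics/z8.png',cv2.resize(d['frame'][0:170,230:430,::-1],(700,595)))
E
```

```text
[0.47258403 0.15704342 0.03342697] [ 7.19556568  3.14172654 -5.07904484] 7.7876324761509075 10.3667
```

View pics/z8.png

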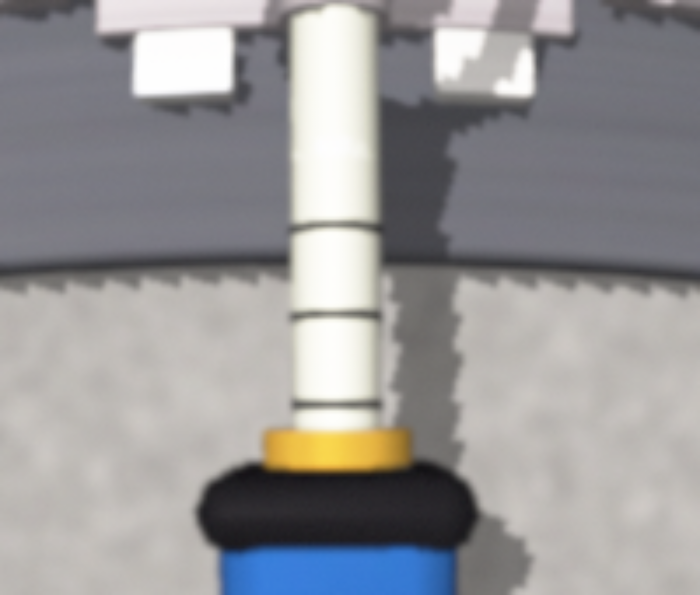

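```bash
python3 - <<'E'
from h import *
p=np.array([.515,.1695,.033])
env.movel(p-U*.0645,velocity=.03);env.hold(.4)
d=grab("wrist","w9.png");np.savez('pics/w9.npz',**d)
s=monitor.sense();print(s['position'],s['contact_force'],s['contact_force']@U,s['finger_gap'],s['clock'])
t=grab("scene","s9.png")
cv2.imwrite('pics/z9.png',cv2.resize(d['frame'][0:170,230:430,::-1],(700,595)))
cv2.imwrite('pics/z9s.png',cv2.resize(t['frame'][140:260,320:460,::-1],(700,600),interpolation=cv2.INTER_CUBIC))
E
```

```text
[0.45478556 0.15168701 0.03371991] [11.83433966  3.69707382 -4.9614967 ] 12.396194981565817 0.2912105634030808 11.6167
```

View pics/z9.png

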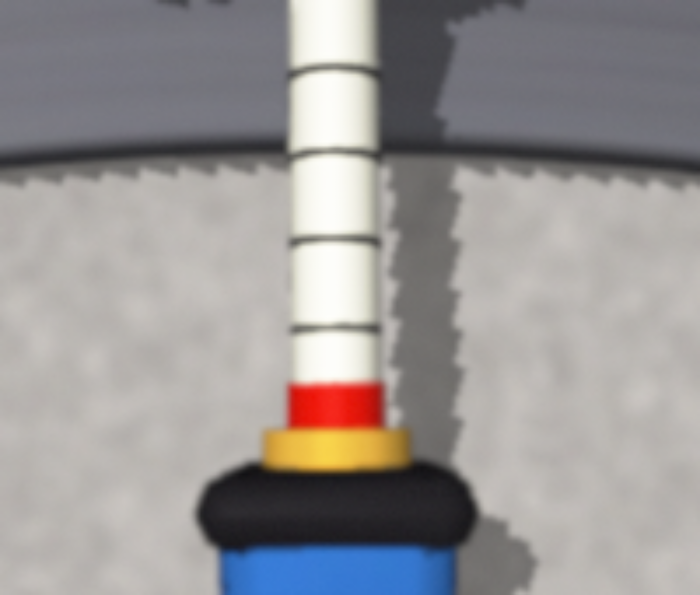

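View pics/z9s.png

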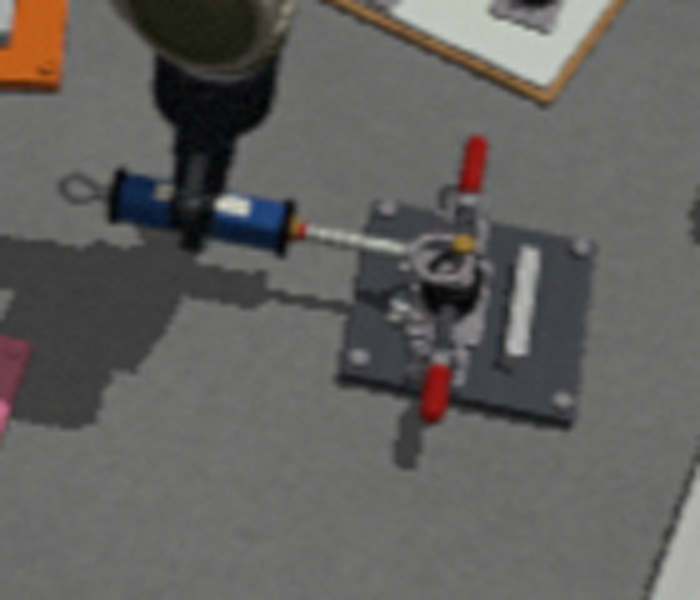

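```bash
python3 - <<'E'
from h import *
env.hold(.5)
s=monitor.sense();print(s['position'],s['contact_force']@U,np.abs(s['qvel']).max(),s['clock'])
job.hand_in()
E
```

```text
[0.45480724 0.15170596 0.03373322] 12.110956829779697 0.002092081158118488 12.1667
the job is handed in; nothing more can be done
```

I lifted the gauge out of its rest and lowered its eye over the grey fixture's stud. I then pulled it level, straight back towards the robot along the fixture's axis, until the red ring was just out. I handed the job in with the pull still on, at about 12 s of the 38 s allowed; it gave no verdict.

**Last checks:**
- **Ring and rod:** the wrist picture showed the four lines and the red ring out, and no black band. The line spacing puts the rod at about 52 mm.
- **Force:** about 12.1 N along the pull line, steady, which agrees with 51 to 52 mm of rod. The arm was at rest.
- **Grip:** the finger gap was unchanged during the pull, so the gauge had not slipped in the fingers.
- **Eye:** the scene picture showed it around the stud under the brass head.

**Less certain:**
- **Downward force:** it rose from about 2.5 N to 5 N once the pull was on. That is probably the eye bearing on the stud, but I did not look into it.
- **Eye height under load:** I did not measure it separately.
- **Front of the fixture:** I took the side facing the robot as the front. It is the only side within the arm's reach, and only low blocks stand there.
- **Bystanders:** I saw none move in the pictures, but I did not measure their positions afterwards.

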